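# Lay out the dessert tasting slate

### The job

Lay out the long dark slate for a dessert tasting: stand the stack of empty paper cups centred on the blue coaster and the steel flour shaker centred on the white coaster, and set the custard cup upright on the bare slate between them, centred on the engraved ring. Then cover the custard by setting the dark wooden lid squarely on top of the cup. Leave the red lid and the small steel ring cutter where they are.

Things in the scene. Friction and masses are not known exactly. Their poses are not given: they have to be found in the camera images.
- cup_stack: loose upright nested stack of empty cream paper cups, 60 mm across at the rim, narrowing downward to about 42 mm at the foot, 86 mm tall, solid to the touch, 60 g; origin: centre of its underside, z up
- shaker: loose steel flour shaker, an upright cylinder 69 mm across and 106 mm tall with a domed pierced cap, about 0.2 kg; origin: centre of its underside, z up
- custard_cup: loose single cream paper cup filled with set custard, 59 mm across at the rim, narrowing downward to about 42 mm at the foot; its firm top, on which a lid rests, is 42 mm above its underside; 75 g; origin: centre of its underside, z up
- lid_wood: loose dark wooden lid: a disc 66 mm across and 8 mm thick, flat underneath, with an upright steel knob in its centre (20 mm across, from 8 to 34 mm above the underside), about 60 g; its origin is the centre of its underside, z up. It goes on the custard cup.
- lid_red: loose red lid of the same shape: a disc 66 mm across and 8 mm thick, flat underneath, with an upright steel knob in its centre (20 mm across, from 8 to 34 mm above the underside), about 60 g; its origin is the centre of its underside, z up. Not wanted: leave it where it is.
- ring_cutter: loose open steel ring cutter, 55 mm across, 31 mm tall; leave it where it is; origin: centre of its underside
- slate: fixed dark grey serving slate, 130 mm (its x) by 390 mm (its y), top face 12 mm above the worktop; origin: centre of its underside, on the worktop; a coaster lies 130 mm from its centre on either side along its y, which colour on which side varies
- slate_ring (a point): centre of the pale ring (68 mm across, flush) engraved on the slate's top face, midway between the coasters, 12 mm above the worktop
- coaster_blue: fixed round blue coaster lying on one end of the slate, 96 mm across, 6 mm thick, top 18 mm above the worktop; origin: centre of its underside, 12 mm above the worktop
- coaster_white: fixed round white coaster lying on the other end of the slate, same size, top 18 mm above the worktop; origin: centre of its underside, 12 mm above the worktop
There are look-alikes about, which are no part of the job. Several things look just like the custard_cup: the one meant starts farthest to the robot's left.

How it is judged:
By the outcome, as a careful person would: the job done as asked, in the order asked, and still so for the second after the job is handed in, with the robot touching nothing.
It also fails if it takes over 112 s, if anything falls off the work surface, if the arm or the gripper's body presses on something with over 40 N, if the wrist force passes 120 N, or if a joint passes its speed limit or range.

### The arm

A 6-joint arm with a two-finger parallel gripper is mounted at the origin on a cart in front of the work surface, level with it; the furniture and walls round the work are solid. World frame = base frame: x ahead of the robot, y to its left, z up, the work surface at z = 0. Lengths are in m, angles in rad, forces in N, time in s.
With the tool pointing down it reaches from about 0.375 to 0.975 m from the base axis. Payload 3.8 kg.
Tool frame: the origin (TCP) lies at the very end of the fingers, on their centre line; the grasp point (between the pads) lies 19 mm behind it (bot.pinch_z is the distance from the TCP to the grasp point, in m); x points along the fingers, y is the direction in which the jaws open and shut, and the axes are right-handed (so a half turn about x gives the same grasp; the last joint's range is limited). The gripper opens to 85 mm and grips with 20 to 120 N. Pads are 22 mm wide; open, the fingers measure 114 mm over their backs; the gripper's body (76 mm by 85 mm) begins 54 mm behind the grasp point. The pads swing forward as they close: fully open they stand 13 mm farther back than shut.
Start: joints at [-1.287, 0.264, 1.604, -0, 1.274, -0.037], TCP at [0.213, -0.641, 0.231] pointing down, gripper open.
Joint ranges: [-2.63, 2.63], [-0.94, 2.18], [0.31, 2.57], [-1.31, 4.45], [0, 2.66], [-2.55, 2.55]. Speed limits (rad/s): [2.57, 2.57, 3.14, 3.14, 3.14, 3.14].

### API

Orientations are given as a rotation vector (axis times angle).
In Python, from workcell import monitor, imaging, finish_job, bot gives the robot as it stands.
- The arm moves only by the tool jog_arm, never from a script. Its argument "rows" is a list of rows, each a list of 7 numbers: the shift along the tool's x, y, z in m, then the turn, a rotation vector about the tool's x, y, z in rad, then the opening in per cent of the stroke, from 0 (shut) to 100 (fully open). A call has 1 to 20 rows; each row is the pose to reach, as a shift and turn from the pose measured when the call began, along the tool's axes at that moment; what a row does not reach only later rows make up. A row lasts 1/10 s, in which the tool goes at most 50 mm and 8.59 degrees, less where a joint would pass 70% of its speed; a pose out of reach is approached as far as the arm can. A call with a gripper value outside its range is refused whole. The fingers move at their own pace and stop on an object; "force" is the grip in N (left out, the last holds). Time passes only in rows, so rows that repeat a pose let the fingers close. It gives the time, the measured TCP pose, the force and the opening at its end, in the units of the state.
- monitor.read_state(): the state, without advancing time (a new reading comes with each control period).
- imaging.read_camera(name): name is "scene" or "top" or "wrist"; returns the picture (420x560x3 uint8, blue, green, red); there is no depth.
- imaging.camera_params(name): a dict with "fx", "fy", "cx", "cy" (pixels), "T" (4x4, takes a point from camera to world coordinates); the wrist camera has in their place "T_tool_cam" (4x4, takes a point from camera to tool coordinates, whose origin is the TCP and whose axes are the tool frame's). Camera axes: x right, y down, z forward; pixel columns grow to the right and rows downward; lengths in m; the calibration is good to about 2 mm. A picture is of the moment at which its call begins: read the wrist's pose just before it. camera_params takes no time and is no camera call.
- finish_job(): hands the job in, once; it reports no verdict.
The state is a dict: "time": time; "q": joint angles; "joint_vel": joint speeds; "joint_torque": joint torques, N m; "tool_pos": TCP position; "tcp_rot": TCP orientation; "wrist_force": force on the tool from outside, world axes, zero at the start; "torque": the same for the moment, N m; "width": opening from 0.0 (shut) to 1.0 (fully open).
Only numpy, scipy, OpenCV 4.12 (cv2) and the standard library are available. Lean on these libraries where they do the work, as an engineer would, in place of code of your own. Each camera call takes 0.05 s, during which the arm holds its last target. There are 200 camera calls.

## Working session

There is one attempt and no reset: what is moved stays moved. The work goes in short steps, Python scripts to look and compute and a tool call to move; the robot and the scene stay as the last step left them, time stands still between calls to the robot, and variables do not carry over. Pictures are saved under pics/ and viewed, about 12 in all and at most 16, crops included, and the job is handed in when it is done.

Besides the shell and the picture viewer there is one more tool, called by a JSON object that holds its "fn" and its "kwargs". jog_arm: Moves the arm, as the interface text tells. Its arguments: {"type":"object","properties":{"rows":{"type":"array","items":{"type":"array","items":{"type":"number"}}},"force":{"type":"number"}},"required":["rows"]}

```bash
mkdir -p pics; ls; python3 - <<'E'
from workcell import monitor, imaging, bot
import cv2,numpy as np
np.set_printoptions(precision=4,suppress=True)
for n in("scene","top"):
    cv2.imwrite(f"pics/{n}0.png",imaging.read_camera(n)); print(imaging.camera_params(n))
print(imaging.camera_params("wrist")); print(monitor.read_state(),bot.pinch_z)
E
```

```text
pics
{'fx': 467.5207269802235, 'fy': 467.5207269802235, 'cx': 281.07119346690445, 'cy': 205.15053777933497, 'T': array([[-0.8187, -0.3129,  0.4815, -0.128 ],
       [-0.5741,  0.4686, -0.6715,  0.7753],
       [-0.0156, -0.8261, -0.5633,  0.7586],
       [ 0.    ,  0.    ,  0.    ,  1.    ]])}
{'fx': 385.53377533875084, 'fy': 385.53377533875084, 'cx': 281.8480563409394, 'cy': 198.7152549013166, 'T': array([[-0.0037, -0.9848,  0.1734,  0.3071],
       [-1.    ,  0.0046,  0.0043, -0.0909],
       [-0.005 , -0.1734, -0.9848,  0.9398],
       [ 0.    ,  0.    ,  0.    ,  1.    ]])}
{'fx': 318.13063017568726, 'fy': 318.13063017568726, 'cx': 277.25741625097925, 'cy': 209.86327809669575, 'T_tool_cam': array([[ 0.001 , -0.2691,  0.9631, -0.1422],
       [ 1.    , -0.0009, -0.0013, -0.001 ],
       [ 0.0013,  0.9631,  0.2691, -0.0685],
       [ 0.    ,  0.    ,  0.    ,  1.    ]])}
{'time': 0.1, 'q': array([-1.2869,  0.2647,  1.6053, -0.    ,  1.2737, -0.0369]), 'joint_vel': array([-0.0004, -0.002 , -0.0028, -0.0029,  0.0008, -0.0014]), 'joint_torque': array([ -0.0006, -51.6708, -36.8589,  -0.0001,   0.0064,  -0.    ]), 'tool_pos': array([ 0.2126, -0.6399,  0.2301]), 'tcp_rot': array([ 2.0486,  0.3336, -2.0491]), 'wrist_force': array([-0.2113, -0.4313, -0.1743]), 'torque': array([-0.0293,  0.001 ,  0.0073]), 'width': 0.9994576816159354} 0.0187
```

View pics/top0.png

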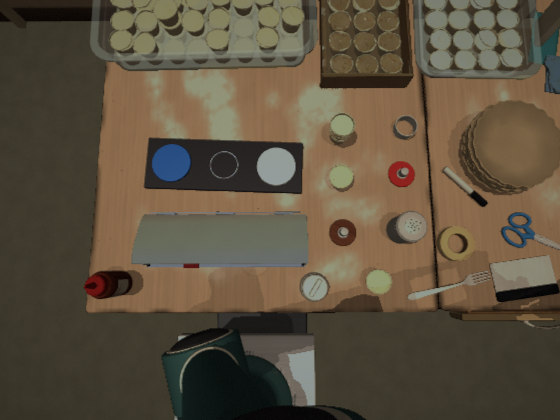

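View pics/scene0.png

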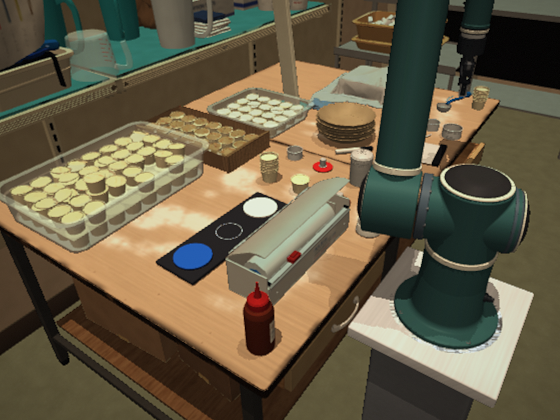

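The top view (image left is the robot's left, up is ahead) shows:
- the slate, with blue coaster (171,162), ring (224,164) and white coaster (276,166)
- a cup-stack candidate at (342,128), the shaker at (410,227), the wooden lid at (342,233), the red lid at (401,174) and the ring cutter at (405,127)
- custard-like cups at (342,177) and (378,281), plus an unclear item at (315,287)

I'll enlarge that part and measure.

```bash
cat > h.py <<'E'
from workcell import monitor, imaging, bot
import cv2,numpy as np
from scipy.spatial.transform import Rotation as R
np.set_printoptions(precision=4,suppress=True)
def tool():
    s=monitor.read_state(); T=np.eye(4); T[:3,:3]=R.from_rotvec(s["tcp_rot"]).as_matrix(); T[:3,3]=s["tool_pos"]; return T,s
def camT(n,T=None):
    p=imaging.camera_params(n); return p,(T@p["T_tool_cam"] if n=="wrist" else p["T"])
def ray(p,C,u,v,z):
    d=C[:3,:3]@[(u-p["cx"])/p["fx"],(v-p["cy"])/p["fy"],1]; return C[:3,3]+d*(z-C[2,3])/d[2]
def proj(p,C,X):
    c=C[:3,:3].T@(np.array(X)-C[:3,3]); return np.array([p["fx"]*c[0]/c[2]+p["cx"],p["fy"]*c[1]/c[2]+p["cy"]])
E
python3 - <<'E'
from h import *
p,C=camT("top")
for n,u,v,z in[("blue",171,162,.018),("ring",224,164.5,.012),("white",276,166.5,.018),("stackrim",342.5,121,.086),("custA",342,176,.045),("custB",378,281,.045),("x",315,287,.05),("wood",342,233,.008),("red",401.5,174,.008),("shaker",411,219,.1),("cutter",406,127,.031),("slateUL",149,139,.012),("slateUR",303,143,.012),("slateLL",145,188,.012),("dispTL",140,214,.1),("dispR",307,214,.1),("tray",200,66,.05),("basket",365,85,.07)]:
    print(n,ray(p,C,u,v,z)[:2])
a=cv2.imread("pics/top0.png")[100:310,290:450]
cv2.imwrite("pics/crop1.png",cv2.resize(cv2.convertScaleAbs(a,alpha=1.3),None,fx=2.8,fy=2.8,interpolation=3)[:600])
E
```

```text
blue [0.5629 0.1869]
ring [0.5574 0.0566]
white [ 0.5501 -0.0727]
stackrim [ 0.6406 -0.2291]
custA [ 0.5189 -0.2303]
custB [ 0.2741 -0.3044]
x [ 0.2616 -0.1609]
wood [ 0.3864 -0.2317]
red [ 0.532  -0.3836]
shaker [ 0.4086 -0.3696]
cutter [ 0.6456 -0.3943]
slateUL [0.6246 0.2469]
slateUR [ 0.612  -0.1404]
slateLL [0.4988 0.2497]
dispTL [0.4223 0.2251]
dispR [ 0.4206 -0.1423]
tray [0.8013 0.1162]
basket [ 0.738  -0.2888]
```

View pics/crop1.png

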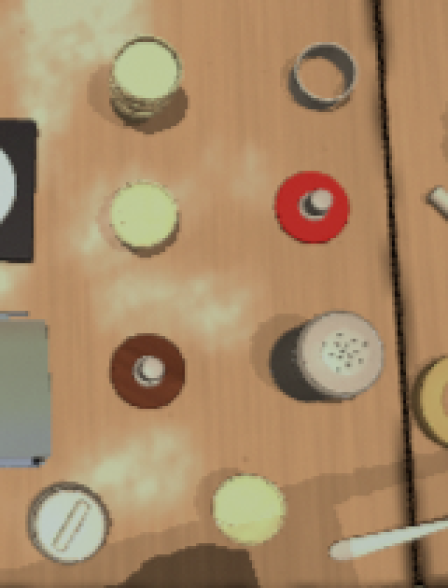

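Custard candidates are A at (342,177), y=-0.230, and B at (378,281), y=-0.304. The item at (315,287) is a jar with a white lid, and the cups in the trays are stock. A is farthest left of the loose ones, and the crop confirms it is a single filled cup. The stack is at (342,128), with several rims visible. Next I'll compute the tool axes and the first approach.

```bash
cat >> h.py <<'E'
def go(x,y,z,yaw=None):
    """shift/turn to a tool-down pose; jaw (tool y) direction at angle yaw in the xy plane"""
    T,s=tool(); Rt=T[:3,:3]
    if yaw is not None:
        ty=np.array([np.cos(yaw),np.sin(yaw),0]); tx=np.array([0,0,-1.]); Rt=np.c_[tx,ty,np.cross(tx,ty)]
    print("t",round(s["time"],2),"shift",T[:3,:3].T@(np.array([x,y,z])-T[:3,3]),"turn",R.from_matrix(T[:3,:3].T@Rt).as_rotvec())
E
python3 - <<'E'
from h import *
T,s=tool(); print(T)
for yaw in (-np.pi/2,np.pi/2,0,np.pi): go(.62,-.23,.22,yaw)
E
```

```text
[[-0.0006  0.3153 -0.949   0.2126]
 [ 0.0019 -0.949  -0.3153 -0.6399]
 [-1.     -0.002  -0.0001  0.2301]
 [ 0.      0.      0.      1.    ]]
t 0.1 shift [ 0.0106 -0.2606 -0.5158] turn [0.3208 0.0003 0.002 ]
t 0.1 shift [ 0.0106 -0.2606 -0.5158] turn [-2.8208 -0.0029  0.0004]
t 0.1 shift [ 0.0106 -0.2606 -0.5158] turn [-1.25   -0.0013  0.0017]
t 0.1 shift [ 0.0106 -0.2606 -0.5158] turn [1.8916 0.0019 0.0014]
```

{"fn": "jog_arm", "kwargs": {"rows": [[0.01,-0.26,-0.516,0.32,0,0.002,100],[0.01,-0.26,-0.516,0.32,0,0.002,100],[0.01,-0.26,-0.516,0.32,0,0.002,100],[0.01,-0.26,-0.516,0.32,0,0.002,100],[0.01,-0.26,-0.516,0.32,0,0.002,100],[0.01,-0.26,-0.516,0.32,0,0.002,100],[0.01,-0.26,-0.516,0.32,0,0.002,100],[0.01,-0.26,-0.516,0.32,0,0.002,100],[0.01,-0.26,-0.516,0.32,0,0.002,100],[0.01,-0.26,-0.516,0.32,0,0.002,100],[0.01,-0.26,-0.516,0.32,0,0.002,100],[0.01,-0.26,-0.516,0.32,0,0.002,100],[0.01,-0.26,-0.516,0.32,0,0.002,100],[0.01,-0.26,-0.516,0.32,0,0.002,100],[0.01,-0.26,-0.516,0.32,0,0.002,100],[0.01,-0.26,-0.516,0.32,0,0.002,100],[0.01,-0.26,-0.516,0.32,0,0.002,100],[0.01,-0.26,-0.516,0.32,0,0.002,100]]}}

```text
time: 1.9
tool_pos: [0.6198, -0.2313, 0.2208]
tcp_rot: [-2.221, 0.001, 2.221]
wrist_force: [0.1, 1.0, 0.0]
width: 1.002
```

```bash
python3 - <<'E'
from h import *
T,s=tool(); print(T,s["time"],s["wrist_force"])
cv2.imwrite("pics/w1.png",imaging.read_camera("wrist"))
p,C=camT("wrist",T)
for X in [(.64,-.229,.086),(.519,-.23,.042),(.386,-.232,.008)]: print(proj(p,C,X))
E
```

```text
[[-0.0001 -0.0006 -1.      0.6198]
 [-0.0001 -1.      0.0006 -0.2313]
 [-1.      0.0001  0.0001  0.2208]
 [ 0.      0.      0.      1.    ]] 1.9 [0.1213 0.9671 0.018 ]
[276.0962 177.5106]
[277.4917 278.2152]
[279.1756 356.5053]
```

View pics/w1.png

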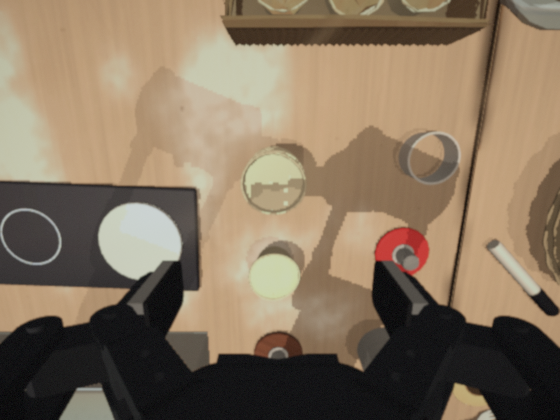

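The wrist view shows the stack rim at about (275,182), custard A at (274,275), the wooden lid at (277,345) and the white coaster at (140,241). I'll cast those to points.

```bash
python3 - <<'E'
from h import *
T,s=tool(); p,C=camT("wrist",T)
for n,u,v,z in[("stack",274.5,181.5,.086),("rimL",243,181,.086),("rimR",306,181,.086),("rimT",274,151,.086),("rimB",274,213,.086),("cust",274,275.5,.042),("cL",249.5,276,.042),("cR",299.5,276,.042),("cB",274,299,.042),("white",140,241,.018),("ring",30.5,236.5,.012),("red",402,250,.008)]: print(n,ray(p,C,u,v,z)[:2])
# white/blue coaster, ring & custard centroids in top view
a=cv2.imread("pics/top0.png"); h=cv2.cvtColor(a,cv2.COLOR_BGR2HSV); pt,Ct=camT("top")
for n,m,z,box in[("blue",cv2.inRange(h,(100,150,60),(125,255,255)),.018,(140,130,210,200)),("white",cv2.inRange(h,(0,0,130),(180,70,255)),.018,(245,140,302,195))]:
    M=np.zeros_like(m); x0,y0,x1,y1=box; M[y0:y1,x0:x1]=m[y0:y1,x0:x1]
    c=max(cv2.findContours(M,0,2)[0],key=cv2.contourArea); (u,v),ax,_=cv2.fitEllipse(c); print(n,u,v,ax,ray(pt,Ct,u+0,v+0,z)[:2])
go(.639,-.229,.035)
E
```

```text
stack [ 0.6366 -0.2274]
rimL [ 0.6371 -0.1996]
rimR [ 0.637  -0.2552]
rimT [ 0.6632 -0.2271]
rimB [ 0.6076 -0.2268]
cust [ 0.5225 -0.226 ]
cL [ 0.5219 -0.1987]
cR [ 0.5218 -0.2543]
cB [ 0.493  -0.2258]
white [ 0.5543 -0.0706]
ring [0.5577 0.0603]
red [ 0.5385 -0.3794]
blue 170.9689483642578 162.4728240966797 (36.38176345825195, 38.51805114746094) [0.5617 0.1869]
white 275.6844482421875 165.88900756835938 (36.002315521240234, 37.130279541015625) [ 0.5516 -0.072 ]
t 1.95 shift [ 0.1858 -0.0022 -0.0191] turn [0. 0. 0.]
```

{"fn": "jog_arm", "kwargs": {"rows": [[0.03,-0.003,-0.018,0,0,0,100],[0.07,-0.003,-0.018,0,0,0,100],[0.1,-0.003,-0.018,0,0,0,100],[0.13,-0.003,-0.018,0,0,0,100],[0.15,-0.003,-0.018,0,0,0,100],[0.17,-0.003,-0.018,0,0,0,100],[0.176,-0.003,-0.018,0,0,0,100],[0.176,-0.003,-0.018,0,0,0,90],[0.176,-0.003,-0.018,0,0,0,80],[0.176,-0.003,-0.018,0,0,0,70],[0.176,-0.003,-0.018,0,0,0,60],[0.176,-0.003,-0.018,0,0,0,50],[0.176,-0.003,-0.018,0,0,0,40],[0.176,-0.003,-0.018,0,0,0,30],[0.176,-0.003,-0.018,0,0,0,30],[0.176,-0.003,-0.018,0,0,0,30]], "force": 25}}

```text
time: 3.55
tool_pos: [0.6393, -0.2287, 0.0469]
tcp_rot: [2.224, -0.002, -2.218]
wrist_force: [0.3, 0.6, 6.7]
width: 0.635
```

```bash
python3 - <<'E'
from h import *
T,s=tool(); print(s["tool_pos"],s["width"],s["wrist_force"])
p,C=camT("wrist",T); im=imaging.read_camera("wrist"); cv2.imwrite("pics/w2.png",im); print(proj(p,C,(.637,-.228,.086)))
go(.5625,.187,.2); go(.5625,.187,.2,-np.pi/2)
E
```

```text
[ 0.6393 -0.2287  0.0469] 0.6345551202408505 [0.2911 0.6136 6.6548]
[278.4983 317.412 ]
t 3.6 shift [-0.1539 -0.4155  0.0765] turn [0. 0. 0.]
t 3.6 shift [-0.1539 -0.4155  0.0765] turn [-0.0003 -0.003  -0.0013]
```

View pics/w2.png

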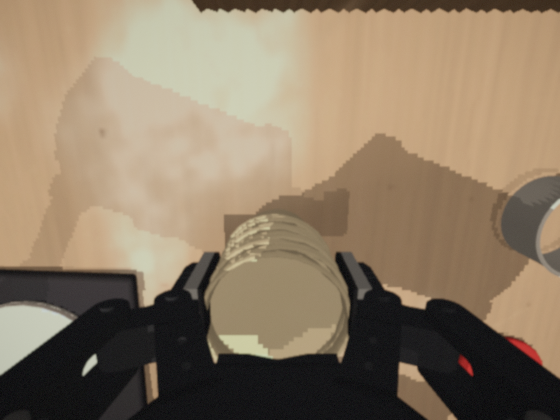

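The stack is gripped at width 0.635 (54 mm), centred on the pads. I'll lift it and carry it over the blue coaster.

{"fn": "jog_arm", "kwargs": {"rows": [[-0.02,0,0,0,0,0,30],[-0.05,0,0,0,0,0,30],[-0.08,0,0,0,0,0,30],[-0.11,-0.02,0.003,0,0,0,30],[-0.14,-0.05,0.01,0,0,0,30],[-0.153,-0.09,0.018,0,0,0,30],[-0.153,-0.13,0.025,0,0,0,30],[-0.153,-0.17,0.035,0,0,0,30],[-0.153,-0.21,0.042,0,0,0,30],[-0.153,-0.25,0.05,0,0,0,30],[-0.153,-0.29,0.058,0,0,0,30],[-0.153,-0.33,0.065,0,0,0,30],[-0.153,-0.36,0.07,0,0,0,30],[-0.153,-0.385,0.073,0,0,0,30],[-0.153,-0.405,0.076,0,0,0,30],[-0.153,-0.4155,0.0765,0,0,0,30],[-0.153,-0.4155,0.0765,0,0,0,30],[-0.153,-0.4155,0.0765,0,0,0,30]]}}

```text
time: 5.4
tool_pos: [0.5625, 0.1864, 0.199]
tcp_rot: [2.224, -0.002, -2.217]
wrist_force: [-0.0, -0.1, -1.3]
width: 0.632
```

```bash
python3 - <<'E'
from h import *
T,s=tool(); print(T,s["width"],s["wrist_force"])
p,C=camT("wrist",T); im=imaging.read_camera("wrist"); cv2.imwrite("pics/w3.png",im)
for X in[(.5625,.187,.018),(.559,.057,.012),(.552,-.072,.018)]:print(proj(p,C,X))
E
```

```text
[[ 0.0028 -0.     -1.      0.5625]
 [-0.0021 -1.      0.      0.1864]
 [-1.      0.0021 -0.0028  0.199 ]
 [ 0.      0.      0.      1.    ]] 0.6318442295925971 [-0.0456 -0.0851 -1.2578]
[277.7338 189.6468]
[400.6277 191.5533]
[525.4619 199.1472]
```

View pics/w3.png

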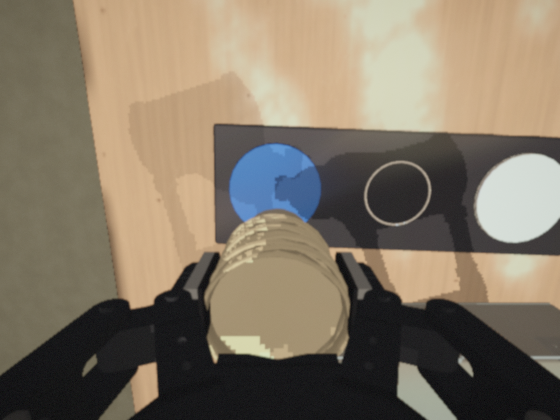

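The blue coaster is at about (275.5,189.5), within 2 mm of the prediction. I'll lower the stack onto it and watch the force.

{"fn": "jog_arm", "kwargs": {"rows": [[0.03,-0.002,0.001,0,0,0,30],[0.06,-0.002,0.001,0,0,0,30],[0.09,-0.002,0.001,0,0,0,30],[0.11,-0.002,0.001,0,0,0,30],[0.12,-0.002,0.001,0,0,0,30],[0.125,-0.002,0.001,0,0,0,30],[0.129,-0.002,0.001,0,0,0,30],[0.131,-0.002,0.001,0,0,0,30],[0.131,-0.002,0.001,0,0,0,30],[0.131,-0.002,0.001,0,0,0,30]]}}

```text
time: 6.45
tool_pos: [0.5626, 0.1881, 0.069]
tcp_rot: [2.226, -0.002, -2.216]
wrist_force: [0.9, 0.3, -1.2]
width: 0.632
```

{"fn": "jog_arm", "kwargs": {"rows": [[0.001,0,0.0005,0,0,0,30],[0.002,0,0.0005,0,0,0,30],[0.003,0,0.0005,0,0,0,30],[0.004,0,0.0005,0,0,0,30],[0.004,0,0.0005,0,0,0,30]]}}

```text
time: 6.95
tool_pos: [0.5622, 0.1882, 0.065]
tcp_rot: [2.226, -0.002, -2.216]
wrist_force: [1.0, 0.3, -0.2]
width: 0.634
```

Contact has started, since the load dropped from -1.2 to -0.2 N. I'll release and rise.

{"fn": "jog_arm", "kwargs": {"rows": [[0,0,0,0,0,0,70],[0,0,0,0,0,0,80],[0,0,0,0,0,0,90],[0,0,0,0,0,0,100],[0,0,0,0,0,0,100],[-0.02,0,0,0,0,0,100],[-0.06,0,0,0,0,0,100],[-0.1,0,0,0,0,0,100],[-0.14,0,0,0,0,0,100],[-0.15,0,0,0,0,0,100],[-0.15,0,0,0,0,0,100]]}}

```text
time: 8.05
tool_pos: [0.5632, 0.1888, 0.218]
tcp_rot: [-2.232, 0.001, 2.21]
wrist_force: [-0.1, 0.6, -0.3]
width: 1.005
```

```bash
python3 - <<'E'
from h import *
T,s=tool(); print(s["tool_pos"],s["wrist_force"])
a=imaging.read_camera("top"); cv2.imwrite("pics/t4.png",cv2.resize(a[90:310,130:450],None,fx=2.5,fy=2.5,interpolation=3))
go(.432,-.365,.235,-np.pi/2)
E
```

```text
[0.5632 0.1888 0.218 ] [-0.1013  0.6394 -0.311 ]
t 8.1 shift [-0.0198  0.5535  0.1293] turn [-0.0006 -0.0058 -0.0011]
```

View pics/t4.png

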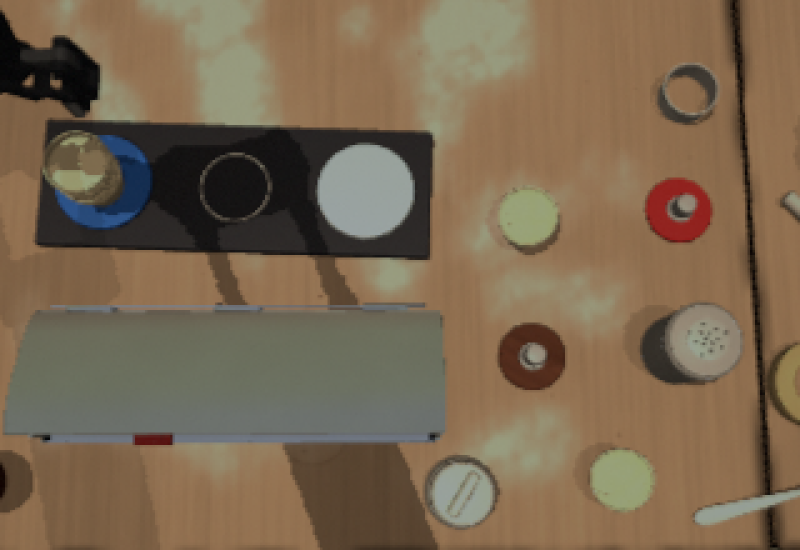

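The stack stands on the blue coaster, with its rim at crop (83,168). I'll check that while preparing the shaker approach.

```bash
python3 - <<'E'
from h import *
p,C=camT("top")
f=lambda u,v,z:ray(p,C,u/2.5+130,v/2.5+90,z)[:2]
print("rim",f(83,168,.104),"blue",f(103,182,.018),"ring",f(235.5,187.5,.012),"white",f(365.5,190.5,.018),"cust",f(528.5,217,.042),"wood",f(531.5,356,.008),"knob",f(535,356,.034),"shaker",f(706,341,.1), "disp",f(443,312,.1),f(443,438,.02))
go(.405,-.368,.235,-np.pi/2)
E
```

```text
rim [0.5502 0.1791] blue [0.5608 0.1863] ring [0.5562 0.056 ] white [ 0.5508 -0.0732] cust [ 0.5176 -0.2293] wood [ 0.3879 -0.2332] knob [ 0.3856 -0.2325] shaker [ 0.3924 -0.3716] disp [ 0.4189 -0.1427] [ 0.3101 -0.1458]
t 8.1 shift [-0.0199  0.5566  0.1563] turn [-0.0006 -0.0058 -0.0011]
```

The top view puts the rim about 12 mm off in x and 9 mm in y, so it may be leaning or shifted. I'll look with the wrist camera before moving away.

```bash
python3 - <<'E'
from h import *
T,s=tool(); p,C=camT("wrist",T)
w=imaging.read_camera("wrist"); t=cv2.resize(imaging.read_camera("top")[130:210,130:230],None,fx=4,fy=4,interpolation=3)
o=np.zeros((420,800,3),np.uint8); o[:,:400]=w[:,80:480]; o[:320,400:]=t; cv2.imwrite("pics/w5.png",o)
for X in[(.5622,.188,.018),(.5622,.188,.104)]:
    print(proj(p,C,X)-[80,0]); pt,Ct=camT("top"); print((proj(pt,Ct,X)-[130,130])*4+[400,0])
E
```

```text
[198.8145 186.6984]
[562.2107 129.0461]
[199.2698 206.8714]
[518.0303  88.348 ]
```

View pics/w5.png

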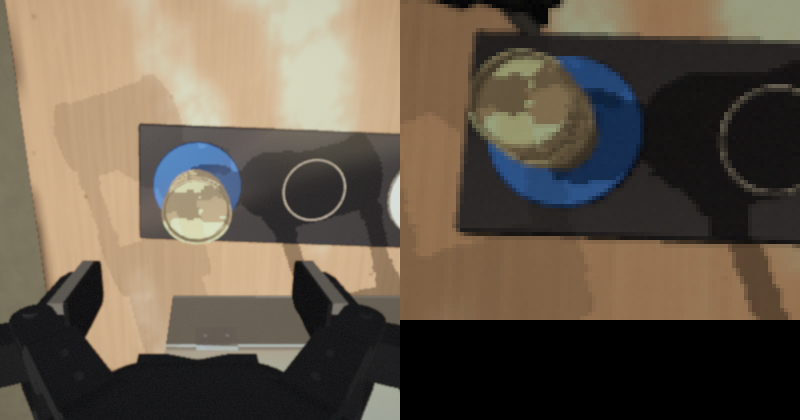

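The wrist view puts the rim at (197,207) against a predicted (199,207). The foot's lower edge in the top view (about v=168) matches a centred foot (167). The stack is upright and centred, and the rim disagreement is only in the top view. On to the shaker.

{"fn": "jog_arm", "kwargs": {"rows": [[-0.02,0.04,0.01,0,-0.006,0,100],[-0.02,0.09,0.03,0,-0.006,0,100],[-0.02,0.14,0.045,0,-0.006,0,100],[-0.02,0.19,0.06,0,-0.006,0,100],[-0.02,0.24,0.075,0,-0.006,0,100],[-0.02,0.29,0.09,0,-0.006,0,100],[-0.02,0.34,0.105,0,-0.006,0,100],[-0.02,0.39,0.12,0,-0.006,0,100],[-0.02,0.44,0.13,0,-0.006,0,100],[-0.02,0.49,0.14,0,-0.006,0,100],[-0.02,0.53,0.15,0,-0.006,0,100],[-0.02,0.556,0.156,0,-0.006,0,100],[-0.02,0.556,0.156,0,-0.006,0,100],[-0.02,0.556,0.156,0,-0.006,0,100],[-0.02,0.556,0.156,0,-0.006,0,100]]}}

```text
time: 9.7
tool_pos: [0.4034, -0.3664, 0.2321]
tcp_rot: [-2.213, -0.0, 2.229]
wrist_force: [-0.0, 0.7, 0.3]
width: 1.001
```

```bash
python3 - <<'E'
from h import *
T,s=tool(); p,C=camT("wrist",T); print(s["tool_pos"],s["wrist_force"])
w=imaging.read_camera("wrist"); cv2.imwrite("pics/w6.png",w)
for X in[(.402,-.37,0),(.402,-.37,.1)]: print(proj(p,C,X))
E
```

```text
[ 0.4034 -0.3664  0.2321] [-0.0289  0.6607  0.2855]
[281.6248 180.074 ]
[282.9158 201.0328]
```

View pics/w6.png

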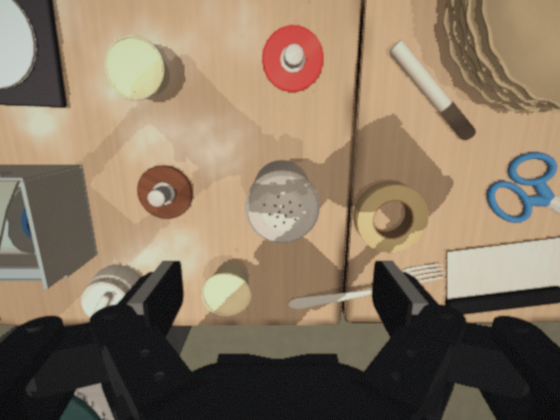

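The shaker cap circle spans u 247–319 and v 170–242, centre (283,206). With the base edge, that gives about (0.395,-0.370). The tape roll at (392,210) stays clear.

```bash
python3 - <<'E'
from h import *
T,s=tool(); p,C=camT("wrist",T)
print(ray(p,C,283,206,.095)[:2],ray(p,C,247,206,.09)[:2],ray(p,C,319,206,.09)[:2],ray(p,C,283,160,0),ray(p,C,355,215,.03),ray(p,C,163,193,.02))
go(.396,-.370,.05,-np.pi/2)
E
```

```text
[ 0.3963 -0.3702] [ 0.395  -0.3369] [ 0.3949 -0.4037] [ 0.4262 -0.3716  0.    ] [ 0.368  -0.4528  0.03  ] [ 0.3913 -0.2344  0.02  ]
t 9.75 shift [0.1827 0.0036 0.0065] turn [ 0.0005  0.0064 -0.0005]
```

{"fn": "jog_arm", "kwargs": {"rows": [[0.03,0.0036,0.008,0,0.006,0,100],[0.06,0.0036,0.008,0,0.006,0,100],[0.09,0.0036,0.008,0,0.006,0,100],[0.12,0.0036,0.008,0,0.006,0,100],[0.15,0.0036,0.008,0,0.006,0,100],[0.17,0.0036,0.008,0,0.006,0,100],[0.182,0.0036,0.008,0,0.006,0,100],[0.182,0.0036,0.008,0,0.006,0,90],[0.182,0.0036,0.008,0,0.006,0,80],[0.182,0.0036,0.008,0,0.006,0,70],[0.182,0.0036,0.008,0,0.006,0,60],[0.182,0.0036,0.008,0,0.006,0,50],[0.182,0.0036,0.008,0,0.006,0,50],[0.182,0.0036,0.008,0,0.006,0,50]], "force": 40}}

```text
time: 11.15
tool_pos: [0.3948, -0.3702, 0.0513]
tcp_rot: [2.221, -0.001, -2.221]
wrist_force: [-0.2, -0.2, 0.9]
width: 0.801
```

```bash
python3 - <<'E'
from h import *
T,s=tool(); p,C=camT("wrist",T); print(T,s["wrist_force"],s["width"])
w=imaging.read_camera("wrist"); cv2.imwrite("pics/w7.png",w)
x,y,_=s["tool_pos"]
for X in[(x,y,.0),(x,y,.1),(x+.0345,y,0),(x+.0345,y,.09)]: print(proj(p,C,X))
go(.553,-.0715,.20,-np.pi/2)
E
```

```text
[[ 0.0002  0.0004 -1.      0.3948]
 [-0.0009 -1.     -0.0004 -0.3702]
 [-1.      0.0009 -0.0002  0.0513]
 [ 0.      0.      0.      1.    ]] [-0.2417 -0.1571  0.8574] 0.800550037329609
[279.1459 230.8794]
[280.6517 328.5845]
[279.1875 177.7885]
[280.5717 223.1304]
t 11.2 shift [-0.1489 -0.2985 -0.1583] turn [ 0.0004 -0.0002 -0.0009]
```

View pics/w7.png

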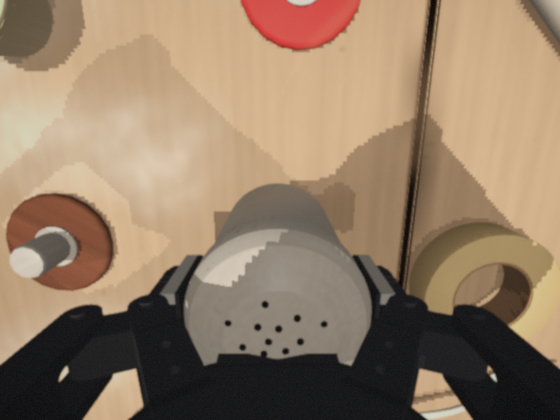

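The shaker is gripped at width 0.80 (68 mm), sitting about 2 mm on the -x side of the TCP. I'll lift and carry it to the white coaster.

{"fn": "jog_arm", "kwargs": {"rows": [[-0.02,0,0,0,0,0,50],[-0.05,0,0,0,0,0,50],[-0.09,0,0,0,0,0,50],[-0.12,-0.01,-0.006,0,0,0,50],[-0.145,-0.03,-0.016,0,0,0,50],[-0.15,-0.06,-0.032,0,0,0,50],[-0.15,-0.1,-0.053,0,0,0,50],[-0.15,-0.14,-0.075,0,0,0,50],[-0.15,-0.18,-0.096,0,0,0,50],[-0.15,-0.22,-0.117,0,0,0,50],[-0.15,-0.25,-0.134,0,0,0,50],[-0.15,-0.275,-0.147,0,0,0,50],[-0.15,-0.29,-0.155,0,0,0,50],[-0.15,-0.2985,-0.1595,0,0,0,50],[-0.15,-0.2985,-0.1595,0,0,0,50],[-0.15,-0.2985,-0.1595,0,0,0,50]]}}

```text
time: 12.8
tool_pos: [0.5537, -0.0724, 0.2008]
tcp_rot: [2.22, -0.002, -2.221]
wrist_force: [0.7, 0.4, -3.0]
width: 0.799
```

```bash
python3 - <<'E'
from h import *
T,s=tool(); p,C=camT("wrist",T); print(s["tool_pos"],s["wrist_force"],s["width"])
w=imaging.read_camera("wrist"); cv2.imwrite("pics/w8.png",w)
for X in[(.5525,-.0715,.018),(.5525+.048,-.0715,.018),(.5575,.0585,.012)]: print(proj(p,C,X))
m=cv2.inRange(cv2.cvtColor(w,cv2.COLOR_BGR2HSV),(0,0,130),(180,45,255)); m[260:]=0
c=max(cv2.findContours(m,0,2)[0],key=cv2.contourArea); print("white bbox",cv2.boundingRect(c))
go(.5545,-.0715,.072,-np.pi/2)
E
```

```text
[ 0.5537 -0.0724  0.2008] [ 0.6709  0.4204 -2.9534] 0.7993048010955892
[277.5068 189.8259]
[277.4582 142.879 ]
[154.4605 184.1499]
white bbox (332, 0, 114, 140)
t 12.85 shift [ 0.1289 -0.0013 -0.0009] turn [-0.0006  0.0005 -0.0014]
```

View pics/w8.png

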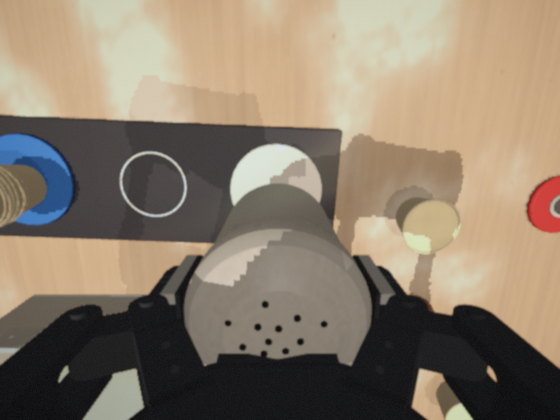

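The white coaster spans u 230–323 with its top at 143, and the ring is at (153.5,184). Both agree with the predictions within 1 mm. Lowering.

{"fn": "jog_arm", "kwargs": {"rows": [[0.03,-0.0015,-0.001,0,0,0,50],[0.06,-0.0015,-0.001,0,0,0,50],[0.09,-0.0015,-0.001,0,0,0,50],[0.11,-0.0015,-0.001,0,0,0,50],[0.12,-0.0015,-0.001,0,0,0,50],[0.126,-0.0015,-0.001,0,0,0,50],[0.129,-0.0015,-0.001,0,0,0,50],[0.13,-0.0015,-0.001,0,0,0,50],[0.131,-0.0015,-0.001,0,0,0,50],[0.131,-0.0015,-0.001,0,0,0,50]]}}

```text
time: 13.85
tool_pos: [0.5553, -0.0714, 0.0708]
tcp_rot: [2.222, -0.002, -2.22]
wrist_force: [-0.1, -0.3, -3.6]
width: 0.798
```

{"fn": "jog_arm", "kwargs": {"rows": [[0.001,0,0.0005,0,0,0,50],[0.0015,0,0.0005,0,0,0,50],[0.002,0,0.0005,0,0,0,50],[0.002,0,0.0005,0,0,0,50]]}}

```text
time: 14.25
tool_pos: [0.5551, -0.0714, 0.0693]
tcp_rot: [2.223, -0.002, -2.219]
wrist_force: [-1.4, 0.8, 1.1]
width: 0.801
```

Contact, so I'll release and rise, then move on towards custard A.

{"fn": "jog_arm", "kwargs": {"rows": [[0,0,0,0,0,0,90],[0,0,0,0,0,0,100],[0,0,0,0,0,0,100],[0,0,0,0,0,0,100],[-0.02,0,0,0,0,0,100],[-0.06,0,0,0,0,0,100],[-0.1,0,0,0,0,0,100],[-0.13,0,0,0,0,0,100],[-0.13,0.04,0.015,0,0,0,100],[-0.13,0.08,0.025,0,0,0,100],[-0.13,0.12,0.04,0,0,0,100],[-0.13,0.15,0.05,0,0,0,100],[-0.13,0.157,0.05,0,0,0,100],[-0.13,0.157,0.05,0,0,0,100],[-0.13,0.157,0.05,0,0,0,100]]}}

```text
time: 15.75
tool_pos: [0.5051, -0.2275, 0.1994]
tcp_rot: [2.223, -0.002, -2.219]
wrist_force: [0.1, 0.5, 0.7]
width: 0.997
```

```bash
python3 - <<'E'
from h import *
T,s=tool(); p,C=camT("wrist",T); print(s["tool_pos"],s["wrist_force"],s["width"])
w=imaging.read_camera("wrist"); cv2.imwrite("pics/w9.png",w)
print(proj(p,C,(.52,-.228,.042)))
g=w[:270].copy(); m=cv2.inRange(cv2.cvtColor(g,cv2.COLOR_BGR2HSV),(20,60,90),(40,255,255))
for c in cv2.findContours(m,0,2)[0]:
    if cv2.contourArea(c)>600:
        (u,v),ax,_=cv2.fitEllipse(c); print(u,v,ax,cv2.boundingRect(c),ray(p,C,u,v,.042))
go(.52,-.228,.006,-np.pi/2)
E
```

```text
[ 0.5051 -0.2275  0.1994] [0.1078 0.4823 0.6804] 0.9973883209479978
[279.1023 179.2188]
282.2832946777344 182.55471801757812 (40.508548736572266, 58.67884826660156) (256, 151, 52, 59) [ 0.5168 -0.231   0.042 ]
t 15.8 shift [ 0.1934  0.0007 -0.0145] turn [ 0.0004 -0.0016 -0.001 ]
```

View pics/w9.png

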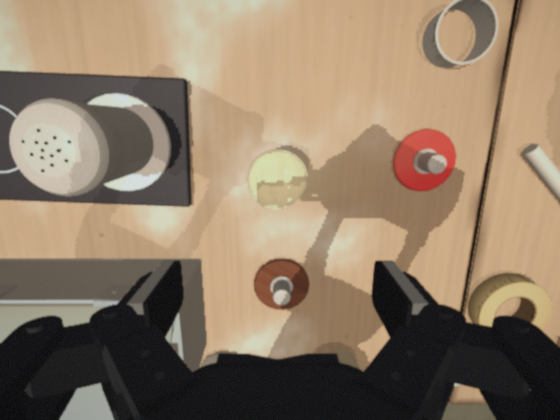

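The custard cup spans u 248–308 and v 150–210, centre (278,180), which gives (0.519,-0.2275). Descending to grip it.

{"fn": "jog_arm", "kwargs": {"rows": [[0.03,0,-0.014,0,0,0,100],[0.07,0,-0.014,0,0,0,100],[0.11,0,-0.014,0,0,0,100],[0.14,0,-0.014,0,0,0,100],[0.165,0,-0.014,0,0,0,100],[0.18,0,-0.014,0,0,0,100],[0.19,0,-0.014,0,0,0,100],[0.191,0,-0.014,0,0,0,90],[0.191,0,-0.014,0,0,0,80],[0.191,0,-0.014,0,0,0,70],[0.191,0,-0.014,0,0,0,60],[0.191,0,-0.014,0,0,0,50],[0.191,0,-0.014,0,0,0,40],[0.191,0,-0.014,0,0,0,30],[0.191,0,-0.014,0,0,0,30],[0.191,0,-0.014,0,0,0,30]], "force": 25}}

```text
time: 17.4
tool_pos: [0.5208, -0.228, 0.0102]
tcp_rot: [2.225, -0.002, -2.215]
wrist_force: [-1.0, 0.5, 6.2]
width: 0.644
```

```bash
python3 - <<'E'
from h import *
T,s=tool(); p,C=camT("wrist",T); print(s["tool_pos"],s["wrist_force"],s["width"])
w=imaging.read_camera("wrist"); cv2.imwrite("pics/w10.png",w)
x,y,_=s["tool_pos"]
for X in[(x,y,.042),(x+.0295,y,.042),(x,y,0)]: print(proj(p,C,X))
go(.5575,.0585,.16,-np.pi/2)
E
```

```text
[ 0.5208 -0.228   0.0102] [-1.0066  0.5133  6.1627] 0.644110217654533
[280.3521 301.1808]
[280.467  229.8296]
[279.5246 257.3225]
t 17.45 shift [-0.1503 -0.2862 -0.0374] turn [ 0.0001 -0.0044 -0.0023]
```

View pics/w10.png

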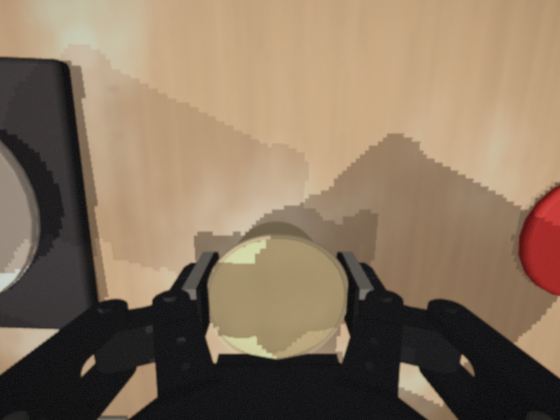

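Gripped and centred within about 2 mm. I'll lift it high enough to clear the shaker (0.124 m) and carry it over the ring.

{"fn": "jog_arm", "kwargs": {"rows": [[-0.02,0,0,0,0,0,30],[-0.05,0,0,0,0,0,30],[-0.09,0,0,0,0,0,30],[-0.13,0,0,0,0,0,30],[-0.16,-0.01,0,0,0,0,30],[-0.175,-0.03,-0.003,0,0,0,30],[-0.18,-0.06,-0.008,0,0,0,30],[-0.18,-0.1,-0.013,0,0,0,30],[-0.18,-0.14,-0.018,0,0,0,30],[-0.18,-0.18,-0.023,0,0,0,30],[-0.18,-0.22,-0.03,0,0,0,30],[-0.18,-0.25,-0.034,0,0,0,30],[-0.18,-0.275,-0.036,0,0,0,30],[-0.18,-0.286,-0.037,0,0,0,30],[-0.18,-0.286,-0.037,0,0,0,30],[-0.18,-0.286,-0.037,0,0,0,30]]}}

```text
time: 19.05
tool_pos: [0.5568, 0.0577, 0.1896]
tcp_rot: [2.224, -0.003, -2.215]
wrist_force: [-0.3, -0.1, -0.2]
width: 0.645
```

```bash
python3 - <<'E'
from h import *
T,s=tool(); p,C=camT("wrist",T); print(s["tool_pos"],s["wrist_force"],s["width"])
w=imaging.read_camera("wrist"); cv2.imwrite("pics/w11.png",w)
print(proj(p,C,(.5575,.0585,.012)),proj(p,C,(.5575+.034,.0585,.012)),proj(p,C,(.5575,.0585+.034,.012)))
go(.5575,.0587,.025,-np.pi/2)
E
```

```text
[0.5568 0.0577 0.1896] [-0.3278 -0.118  -0.249 ] 0.644532479434732
[277.3188 189.8519] [277.2873 156.4167] [244.168  189.8944]
t 19.1 shift [ 0.1646 -0.0018 -0.    ] turn [-0.0005 -0.0041 -0.0029]
```

View pics/w11.png

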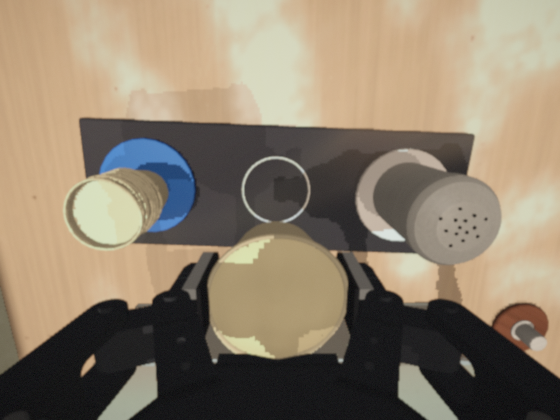

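The ring spans u 242–310 and v 156–223, centre (276,189.5), as predicted. Stack and shaker are standing on their coasters. Lowering the cup.

{"fn": "jog_arm", "kwargs": {"rows": [[0.03,-0.002,0,0,0,0,30],[0.07,-0.002,0,0,0,0,30],[0.1,-0.002,0,0,0,0,30],[0.13,-0.002,0,0,0,0,30],[0.148,-0.002,0,0,0,0,30],[0.156,-0.002,0,0,0,0,30],[0.16,-0.002,0,0,0,0,30],[0.162,-0.002,0,0,0,0,30],[0.164,-0.002,0,0,0,0,30],[0.164,-0.002,0,0,0,0,30]]}}

```text
time: 20.1
tool_pos: [0.5583, 0.0588, 0.0265]
tcp_rot: [2.227, -0.004, -2.214]
wrist_force: [0.7, -0.5, -0.8]
width: 0.643
```

{"fn": "jog_arm", "kwargs": {"rows": [[0.001,0,0,0,0,0,30],[0.002,0,0,0,0,0,30],[0.003,0,0,0,0,0,30],[0.004,0,0,0,0,0,30],[0.004,0,0,0,0,0,30]]}}

```text
time: 20.6
tool_pos: [0.5581, 0.0588, 0.0223]
tcp_rot: [2.226, -0.004, -2.214]
wrist_force: [0.3, 0.6, -1.3]
width: 0.648
```

{"fn": "jog_arm", "kwargs": {"rows": [[0.001,0,0,0,0,0,30],[0.0015,0,0,0,0,0,30],[0.0015,0,0,0,0,0,30]]}}

```text
time: 20.9
tool_pos: [0.5585, 0.0589, 0.0221]
tcp_rot: [2.227, -0.004, -2.214]
wrist_force: [-4.0, 0.0, 9.3]
width: 0.646
```

Firm contact. I'll release, rise, and go to the wooden lid.

{"fn": "jog_arm", "kwargs": {"rows": [[0,0,0,0,0,0,75],[0,0,0,0,0,0,85],[0,0,0,0,0,0,95],[0,0,0,0,0,0,95],[-0.02,0,0,0,0,0,95],[-0.06,0,0,0,0,0,95],[-0.1,0,0,0,0,0,95],[-0.14,0,0,0,0,0,95],[-0.17,0.01,0.01,0,0,0,95],[-0.17,0.05,0.035,0,0,0,80],[-0.17,0.09,0.06,0,0,0,60],[-0.17,0.13,0.085,0,0,0,60],[-0.17,0.17,0.11,0,0,0,60],[-0.17,0.21,0.135,0,0,0,60],[-0.17,0.25,0.16,0,0,0,60],[-0.17,0.28,0.175,0,0,0,60],[-0.17,0.29,0.178,0,0,0,60],[-0.17,0.29,0.178,0,0,0,60],[-0.17,0.29,0.178,0,0,0,60]]}}

```text
time: 22.8
tool_pos: [0.3797, -0.2299, 0.1918]
tcp_rot: [2.227, -0.003, -2.214]
wrist_force: [0.1, -0.0, -0.6]
width: 0.602
```

```bash
python3 - <<'E'
from h import *
T,s=tool(); p,C=camT("wrist",T); print(s["tool_pos"],s["wrist_force"],s["width"])
w=imaging.read_camera("wrist"); cv2.imwrite("pics/w12.png",w)
print(proj(p,C,(.388,-.233,.008)),proj(p,C,(.388,-.233,.034)))
m=cv2.inRange(cv2.cvtColor(w,cv2.COLOR_BGR2HSV),(0,90,20),(12,255,150)); m[270:]=0
for c in cv2.findContours(m,0,2)[0]:
    if cv2.contourArea(c)>500: (u,v),ax,_=cv2.fitEllipse(cv2.convexHull(c)); print(u,v,ax,cv2.boundingRect(c),ray(p,C,u,v,.008))
t=imaging.read_camera("top"); cv2.imwrite("pics/t12.png",t)
go(.388,-.233,.012,-np.pi/2)
o=np.zeros((420,800,3),np.uint8); o[:,:400]=w[:,80:480]; o[:320,400:]=cv2.resize(t[120:200,140:240],None,fx=4,fy=4,interpolation=3); cv2.imwrite("pics/v12.png",o)
E
```

```text
[ 0.3797 -0.2299  0.1918] [ 0.062  -0.0234 -0.5873] 0.6022929311000826
[281.2591 181.8054] [281.6016 186.6468]
278.70281982421875 180.22865295410156 (60.25940704345703, 60.606475830078125) (249, 151, 61, 60) [ 0.3897 -0.2303  0.008 ]
t 22.9 shift [ 0.1798  0.0032 -0.007 ] turn [ 0.001  -0.0057 -0.0022]
```

View pics/v12.png

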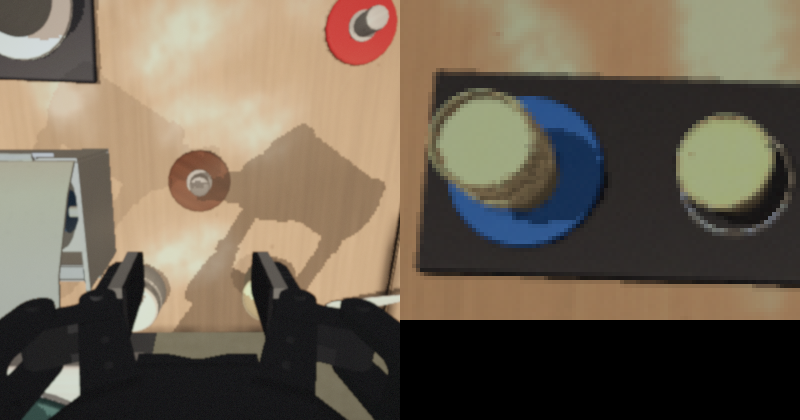

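The lid disc centre is at full-frame (279,180), giving (0.3895,-0.2305), with the knob agreeing. The custard cup stands inside the ring. Descending on the knob.

{"fn": "jog_arm", "kwargs": {"rows": [[0.03,0.001,-0.0085,0.001,-0.0057,-0.0022,60],[0.07,0.001,-0.0085,0.001,-0.0057,-0.0022,60],[0.1,0.001,-0.0085,0.001,-0.0057,-0.0022,60],[0.13,0.001,-0.0085,0.001,-0.0057,-0.0022,60],[0.155,0.001,-0.0085,0.001,-0.0057,-0.0022,60],[0.17,0.001,-0.0085,0.001,-0.0057,-0.0022,60],[0.177,0.001,-0.0085,0.001,-0.0057,-0.0022,60],[0.18,0.001,-0.0085,0.001,-0.0057,-0.0022,50],[0.18,0.001,-0.0085,0.001,-0.0057,-0.0022,40],[0.18,0.001,-0.0085,0.001,-0.0057,-0.0022,30],[0.18,0.001,-0.0085,0.001,-0.0057,-0.0022,20],[0.18,0.001,-0.0085,0.001,-0.0057,-0.0022,10],[0.18,0.001,-0.0085,0.001,-0.0057,-0.0022,5],[0.18,0.001,-0.0085,0.001,-0.0057,-0.0022,5],[0.18,0.001,-0.0085,0.001,-0.0057,-0.0022,5]], "force": 30}}

```text
time: 24.4
tool_pos: [0.3905, -0.2314, 0.013]
tcp_rot: [2.223, -0.001, -2.219]
wrist_force: [0.4, 2.3, 6.4]
width: 0.221
```

```bash
python3 - <<'E'
from h import *
T,s=tool(); p,C=camT("wrist",T); print(T,s["wrist_force"],s["width"])
w=imaging.read_camera("wrist")
x,y,_=s["tool_pos"]; print(proj(p,C,(x,y,.008)),proj(p,C,(x+.033,y,.008)))
m=cv2.inRange(cv2.cvtColor(w,cv2.COLOR_BGR2HSV),(0,90,20),(12,255,150)); cols=np.where(m[:,270:290].sum(1)>0)[0]; print("lid far edge rows",cols[:3])
c=max(cv2.findContours(m,0,2)[0],key=cv2.contourArea); print(cv2.boundingRect(c))
pt,Ct=camT("top"); f=lambda u,v,z:ray(pt,Ct,(u-400)/4+140,v/4+120,z)[:2]
print("cup top",f(726,162,.054),"ring",f(737,180,.012),"exp cup px",(proj(pt,Ct,(.5583,.0588,.054))-[140,120])*4+[400,0],"exp ring px",(proj(pt,Ct,(.5583,.0588,.012))-[140,120])*4+[400,0])
go(.5583,.0588,.18,-np.pi/2)
E
```

```text
[[ 0.0021 -0.0004 -1.      0.3905]
 [-0.0009 -1.      0.0004 -0.2314]
 [-1.      0.0009 -0.0021  0.013 ]
 [ 0.      0.      0.      1.    ]] [0.4087 2.3369 6.3893] 0.2213076575221257
[279.6166 261.5043] [279.6409 197.662 ]
lid far edge rows [202 203 204]
(214, 202, 127, 81)
cup top [0.5559 0.0561] ring [0.5562 0.0559] exp cup px [721.4833 158.1786] exp ring px [732.4424 176.6694]
t 24.45 shift [-0.1669 -0.2901 -0.168 ] turn [-0.0004 -0.0021 -0.0009]
```

The knob is gripped at 19 mm. In the top view the cup (0.556,0.056) and ring (0.556,0.056) coincide. I'll lift the lid and carry it over the cup.

{"fn": "jog_arm", "kwargs": {"rows": [[-0.02,0,0,0,0,0,5],[-0.05,0,0,0,0,0,5],[-0.09,0,0,0,0,0,5],[-0.13,0,0,0,0,0,5],[-0.165,-0.01,-0.006,0,0,0,5],[-0.175,-0.03,-0.018,0,0,0,5],[-0.175,-0.06,-0.035,0,0,0,5],[-0.175,-0.1,-0.058,0,0,0,5],[-0.175,-0.14,-0.081,0,0,0,5],[-0.175,-0.18,-0.104,0,0,0,5],[-0.175,-0.22,-0.127,0,0,0,5],[-0.175,-0.25,-0.145,0,0,0,5],[-0.175,-0.275,-0.16,0,0,0,5],[-0.175,-0.29,-0.168,0,0,0,5],[-0.175,-0.29,-0.168,0,0,0,5],[-0.175,-0.29,-0.168,0,0,0,5]]}}

```text
time: 26.05
tool_pos: [0.5577, 0.0582, 0.1876]
tcp_rot: [2.221, -0.002, -2.22]
wrist_force: [-0.2, 0.3, -0.2]
width: 0.224
```

```bash
python3 - <<'E'
from h import *
T,s=tool(); print(T,s["wrist_force"],s["width"])
w=imaging.read_camera("wrist"); m=cv2.inRange(cv2.cvtColor(w,cv2.COLOR_BGR2HSV),(0,90,20),(12,255,150)); 
c=max(cv2.findContours(m,0,2)[0],key=cv2.contourArea); print(cv2.boundingRect(c))
go(.5585,.0589,.070,-np.pi/2)
E
```

```text
[[ 0.0008  0.     -1.      0.5577]
 [-0.0017 -1.     -0.0001  0.0582]
 [-1.      0.0017 -0.0008  0.1876]
 [ 0.      0.      0.      1.    ]] [-0.1731  0.3043 -0.2286] 0.22378777332922287
(215, 204, 126, 80)
t 26.1 shift [ 0.1177 -0.0013 -0.0009] turn [-0.0008 -0.0008 -0.0016]
```

{"fn": "jog_arm", "kwargs": {"rows": [[0.03,-0.001,-0.001,0,0,0,5],[0.06,-0.001,-0.001,0,0,0,5],[0.085,-0.001,-0.001,0,0,0,5],[0.1,-0.001,-0.001,0,0,0,5],[0.109,-0.001,-0.001,0,0,0,5],[0.114,-0.001,-0.001,0,0,0,5],[0.117,-0.001,-0.001,0,0,0,5],[0.118,-0.001,-0.001,0,0,0,5],[0.118,-0.001,-0.001,0,0,0,5]]}}

```text
time: 27.0
tool_pos: [0.5594, 0.0587, 0.0706]
tcp_rot: [2.224, -0.002, -2.218]
wrist_force: [0.7, -0.3, -0.7]
width: 0.219
```

{"fn": "jog_arm", "kwargs": {"rows": [[0.001,0,0.0005,0,0,0,5],[0.002,0,0.0005,0,0,0,5],[0.003,0,0.0005,0,0,0,5],[0.0035,0,0.0005,0,0,0,5],[0.0035,0,0.0005,0,0,0,5]]}}

```text
time: 27.5
tool_pos: [0.5587, 0.0587, 0.0669]
tcp_rot: [2.223, -0.002, -2.219]
wrist_force: [0.9, 0.1, -1.1]
width: 0.219
```

{"fn": "jog_arm", "kwargs": {"rows": [[0.001,0,0,0,0,0,5],[0.0015,0,0,0,0,0,5],[0.0015,0,0,0,0,0,5]]}}

```text
time: 27.8
tool_pos: [0.5591, 0.0587, 0.0665]
tcp_rot: [2.224, -0.002, -2.218]
wrist_force: [-1.7, -0.2, 5.4]
width: 0.224
```

Contact at 5 N, at the expected height. I'll release gently, rise, and back off.

{"fn": "jog_arm", "kwargs": {"rows": [[0,0,0,0,0,0,30],[0,0,0,0,0,0,40],[0,0,0,0,0,0,55],[0,0,0,0,0,0,60],[0,0,0,0,0,0,60],[-0.02,0,0,0,0,0,60],[-0.05,0,0,0,0,0,60],[-0.09,0,0,0,0,0,60],[-0.13,0,0,0,0,0,60],[-0.15,0,0.03,0,0,0,60],[-0.15,0,0.03,0,0,0,60],[-0.15,0,0.03,0,0,0,60]]}}

```text
time: 29.0
tool_pos: [0.5288, 0.059, 0.2168]
tcp_rot: [2.226, -0.002, -2.216]
wrist_force: [0.1, -0.2, -1.1]
width: 0.597
```

```bash
python3 - <<'E'
from h import *
T,s=tool(); p,C=camT("wrist",T); print(s["tool_pos"],s["wrist_force"])
w=imaging.read_camera("wrist"); t=imaging.read_camera("top"); sc=imaging.read_camera("scene"); 
print("lid exp",proj(p,C,(.5583,.0588,.062)))
o=np.zeros((600,800,3),np.uint8); o[:300,:400]=cv2.resize(w[:,:],(400,300),interpolation=3); 
o[:300,400:]=cv2.resize(t[125:200,140:240],(400,300),interpolation=3)
o[300:,:400]=cv2.resize(sc[180:300,150:310],(400,300),interpolation=3)
o[300:,400:]=cv2.resize(t[100:300,280:450],(400,300))
m=cv2.inRange(cv2.cvtColor(w,cv2.COLOR_BGR2HSV),(0,90,20),(12,255,150))
c=max(cv2.findContours(m,0,2)[0],key=cv2.contourArea); (u,v),ax,_=cv2.fitEllipse(cv2.convexHull(c)); print(u,v,ax,ray(p,C,u,v,.06))
cv2.imwrite("pics/f13.png",o)
E
```

```text
[0.5288 0.059  0.2168] [ 0.0746 -0.157  -1.0894]
lid exp [278.6516 164.6397]
277.29510498046875 165.181884765625 (68.63846588134766, 69.4693832397461) [0.5575 0.0601 0.06  ]
```

View pics/f13.png

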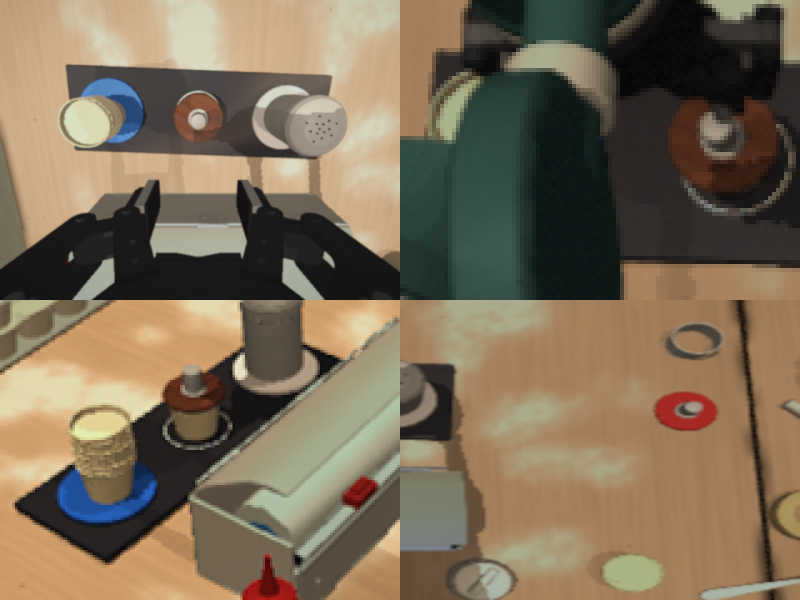

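The final views show the stack upright on blue, the shaker on white, and the lidded cup centred in the ring. The red lid and cutter have not moved. The lid centre reads (0.5575,0.060) against the cup at (0.558,0.059).

```bash
python3 -c "
from workcell import finish_job; print(finish_job())"
```

```text
the job is handed in; nothing more can be done
None
```

The slate is laid out as asked, and I handed the job in about 29 s into the 112 s limit. In order, I put the cup stack on the blue coaster, the shaker on the white coaster, the leftmost loose custard cup on the engraved ring, and the wooden lid on that cup.

**Last checks:**
- **Stack, shaker and cup:** the final views show the stack and shaker upright on their coasters. The cup's centre matched the ring's within about 1 mm in the top view.
- **Lid:** its centre was within about 1–2 mm of the cup's, and it sat level.
- **Left alone:** the red lid and ring cutter are where they started.
- **Forces:** the highest I read at the wrist was about 9 N, as the custard cup touched down.

**One check disagreed:** the top camera placed the stack's rim about 7–12 mm off centre. The wrist camera and the stack's foot in the top view both showed it centred, and the scene camera showed it upright, so I left it.

I took the custard-like cups standing in the trays as stock, not candidates.

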